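# Lock a scent refill into a wardrobe freshener and switch it on

### The arm

A 7-joint arm with a two-finger parallel gripper is mounted at the origin on the work surface. World frame = base frame: x ahead of the robot, y to its left, z up, the work surface at z = 0. Lengths are in m, angles in degrees, forces in N, time in s.
With the tool pointing down it reaches from about 0.4 to 0.925 m from the base axis. Payload 5.6 kg.
Tool frame: the origin (TCP) lies on the centre line of the jaws, within the pads' length; the fingertips stand tip_extent ahead of it and the grasp point (between the pads) lies 11 mm behind it (tip_extent is the distance from the TCP to the fingertips, in m); x points along the fingers, z is the direction in which the jaws open and shut, and the axes are right-handed (so a half turn about x gives the same grasp; the last joint's range is limited). The gripper opens to 85 mm and grips with 20 to 120 N. Pads are 22 mm wide; open, the fingers measure 114 mm over their backs; the gripper's body (76 mm by 85 mm) begins 54 mm behind the grasp point. The pads swing forward as they close: fully open they stand 13 mm farther back than shut.
Start: joints at [-71.792, 26.786, -0.665, 91.828, 0.344, 61.387, -3.226], TCP at [0.23, 0.608, 0.239] pointing down, gripper open.
Joint ranges: [-144.91, 144.91], [-17.63, 115.5], [-89.93, 88.59], [15.96, 139.68], [-74.01, 254.01], [8.47, 105.57], [-167.45, 167.45]. Speed limits (degrees/s): [147.25, 147.25, 180, 180, 180, 180, 180].

### API

Orientations are given as [roll, pitch, yaw] about the fixed x, y, z axes, in that order (R = Rz(yaw) Ry(pitch) Rx(roll)).
In Python, from workcell import read_state, camera, sign_off, tip_extent gives the robot as it stands.
- The arm moves only by the tool send_rows, never from a script. Its argument "steps" is one flat list of numbers, 7 for each row, row after row: the shift along the tool's x, y, z in m, then the turn, a rotation vector about the tool's x, y, z in rad, then the gripper command: -1 is shut, 1 is fully open, values between are in proportion. In form: [tx, ty, tz, rx, ry, rz, jaw, tx, ty, tz, rx, ry, rz, jaw, ...]. A call has exactly 5 rows; each row is the pose to reach, as a shift and turn from the pose commanded when the call began, along the tool's axes at that moment; what a row does not reach only later rows make up. A row lasts 1/10 s, in which the tool goes at most 50 mm and 8.59 degrees, less where a joint would pass 70% of its speed; a pose out of reach is approached as far as the arm can. A call with a gripper value outside its range is refused whole. The fingers move at their own pace and stop on an object; "squeeze" is the grip in N (left out, the last holds). Time passes only in rows, so rows that repeat a pose let the fingers close, or fill a call up. It gives the time, the measured TCP pose, the force and the opening at its end, in the units of the state.
- read_state(): the state, without advancing time (a new reading comes with each control period).
- camera(name): name is "side" or "top"; returns a dict with "img" (400x640x3 uint8, red, green, blue), "depth" (400x640 float32, m along the optical axis (not along the pixel's ray), 0 where there is no reading), "K" (3x3 intrinsics, pixels), "world_from_camera" (4x4, takes a point from camera to world coordinates). Camera axes: x right, y up, looking along -z (the intrinsics and any distortion apply to the point x, -y, -z); pixel columns grow to the right and rows downward; lengths in m; the calibration is good to about 2 mm. A picture is of the moment at which its call begins.
- sign_off(): hands the job in, once; it reports no verdict.
The state is a dict: "clock": time; "joints": joint angles; "qvel": joint speeds; "tau": joint torques, N m; "position": TCP position; "eef_rot": TCP orientation; "wrist_force": force on the tool from outside, world axes, zero at the start; "torque": the same for the moment, N m; "grip_width": finger opening in m.
Only numpy, scipy, OpenCV 4.12 (cv2) and the standard library are available. Lean on these libraries where they do the work, as an engineer would, in place of code of your own. Each camera call takes 0.05 s, during which the arm holds its last target. There are 200 camera calls.

### The job

Take the scent refill out of its cradle and fit it to the clothes freshener: pass its T-shaped foot down through the slot in the groove on top, push it gently down against the spring and turn it a quarter turn clockwise (seen from above) so that it is locked under the slot. Let go of it, then flip the freshener's toggle switch fully over, away from the front. Use only light force on the freshener, and leave the vase, ring box and tie bar where they are.

Things in the scene. Friction and masses are not known exactly. Their poses are not given: they have to be found in the camera images.
- freshener: White box-shaped fan freshener fixed to the shelf, 130 (x) by 220 (y) by 84 mm high. Origin: centre of its underside; x points from the front (grille, switch; robot side) to the back, y to its left, z up. A straight groove runs along y in its top. More than 40 N between refill and freshener damages it.
- groove_mid (a point): Middle of the groove, on its centre line at floor level (freshener x +25, y 0, z +80 mm; axes as the freshener's). The groove runs along y, open from -62 to +62 mm; 11.5 mm wide at the floor, sloping edges widen it to 16.5 mm at the top; 4 mm deep, its edges flush with the freshener's top.
- groove_end (a point): Left end of the groove, on its floor (y +62 mm). One slot, 34 mm long (y) and as wide as the groove, goes through the 4 mm floor. It is in a strip set anywhere along its travel, too stiff to shift by hand: the slot's centre is -12 to +12 mm along y from groove_mid and IS NOT REPORTED. Find it by feel (slide or probe the foot along the groove until it drops) or by sight.
- spring_level (a point): Height at which the foot first meets the level spring plate, 8 mm below groove_mid. The plate lies under the slot and yields up to 12 mm (3 N at first, then 0.6 N more per mm). Inside, stops let the foot, once through the floor, turn only clockwise seen from above, by 90 degrees (a few degrees of play).
- refill_grip (a point): Centre of the loose scent refill's grip block: white, 36 (x) by 24 (y) by 40 mm high; grasp it across y. x is along the T-foot, z up. This point's height above the shelf: 50 mm in the cradle; 119 with the foot on the groove floor; 108 with the foot just through the floor; 104 pressed home (block on the freshener's top); 108 locked and let go (the spring lifts it).
- refill_foot (a point): Centre of the underside of the refill's T-foot, 39 mm under refill_grip. The foot is a bar 30 (x) by 9 (y) by 7 mm thick; over it a round stem 8 mm thick and 12 mm long, then the grip block. The refill weighs about 60 g.
- cradle: Grey fixed block, 56 (x) by 34 (y) by 30 mm high, in which the refill starts: foot and stem in a pocket 22 mm deep, grip block resting on its top. Origin: centre of its underside.
- switch (a joint): Angle of the toggle switch, rad: 0 leaning to the front (off), 1.0 stop, leaning to the back (on). Stays where it is left; about 1.5 N at the tip moves it. Starts near 0.
- switch_tip (a point): Centre of the 14 mm ball at the switch's tip. The switch is a bar 8 mm thick, 42 mm long from its pivot, which lies at freshener x -35, y +78, z +89 mm; it swings in the freshener's x-z plane. Its tip stands at freshener z +126 mm and x -55 mm when off, x -15 mm when on.
- vase: Empty navy ceramic bud vase, 66 mm wide, 115 mm tall, loose. Origin: centre of its underside.
- ring_box: Clear two-tier ring box, 90 by 90 by 60 mm, loose. Origin: centre of its underside.
- tie_bar: Aluminium tie bar 58 by 7 by 7 mm, lying loose. Origin: centre of its underside.

How it is judged (in metres and radians):
On the way, in this order (a step that is already met when the one before it is completed fails the run):
1. the refill's foot is passed down through the slot, its bar along the groove (z of refill_grip in the frame of freshener below 0.11 m and angle between the x axis of refill_grip and the y axis of freshener, either way round below 0.3 rad and horizontal distance between refill_grip and groove_mid below 0.018 m), for 0.05 s.
2. the refill is turned a quarter turn, its foot across the slot under the floor (z of refill_grip in the frame of freshener below 0.1105 m and angle between the x axis of refill_grip and the x axis of freshener, either way round below 0.3 rad and horizontal distance between refill_grip and groove_mid below 0.018 m), for 0.2 s.
3. the refill is let go, then the switch is flipped over (value of joint switch above 0.8 rad and contact force between the fingers and refill below 0.5 N), for 0.1 s.
At the end, for the whole second after the job is handed in: The refill stands locked in the freshener: foot under the groove floor (grip point 100 to 110.5 mm above the freshener's underside, within 18 mm of the groove's middle), bar within 0.3 rad of square across the groove, tilt under 0.15 rad, and the switch angle is above 0.8 rad (all of step 2 and z of refill_grip in the frame of freshener above 0.1 m and angle between refill_grip's own z axis and vertical below 0.15 rad and value of joint switch above 0.8 rad); the robot touches nothing.
It fails at once if more than 40 N between refill and freshener (contact force between refill and freshener above 40 N).
It fails at once if the vase is moved more than 20 mm or tipped (distance of vase from where it was at the start of the episode above 0.02 m or angle between vase's own z axis and vertical above 0.4 rad).
It fails at once if the ring box is moved more than 20 mm (distance of ring_box from where it was at the start of the episode above 0.02 m).
It fails at once if the tie bar is moved more than 20 mm (distance of tie_bar from where it was at the start of the episode above 0.02 m).
It also fails if it takes over 58 s, if anything falls off the work surface, if the arm or the gripper's body presses on something with over 40 N, if the wrist force passes 120 N, or if a joint passes its speed limit or range.

## Working session

There is one attempt and no reset: what is moved stays moved. The work goes in short steps, Python scripts to look and compute and a tool call to move; the robot and the scene stay as the last step left them, time stands still between calls to the robot, and variables do not carry over. Pictures are saved under pics/ and viewed, about 8 in all and at most 12, crops included, and the job is handed in when it is done.

Besides the shell and the picture viewer there is one more tool, called after "Emit:" as name(argument=value, ...) on one line, values as JSON. send_rows: Moves the arm, as the interface text tells. Its arguments: {"type":"object","properties":{"steps":{"type":"array"},"squeeze":{"type":"number"}},"required":["steps"]}

```bash
mkdir -p pics; ls
python3 - <<'E'
from workcell import *
import cv2,numpy as np
print(read_state(),tip_extent)
for n in("top","side"):
    c=camera(n); cv2.imwrite(f"pics/{n}0.png",c["img"][:,:,::-1]); np.savez(f"pics/{n}0.npz",**c)
    print(n,c["K"],c["world_from_camera"].round(3),c.keys())
E
```

```text
pics
{'clock': 0.0, 'joints': array([-71.79181918,  26.83803928,  -0.66381991,  91.88265603,
         0.34243233,  61.38589752,  -3.22529692]), 'qvel': array([-0.11447759,  0.07801122,  0.10130111,  0.04990433,  0.04512697,
       -0.00956732, -0.02970869]), 'tau': array([-5.72550357e-05, -5.32385445e+01,  2.14981707e-02, -2.51307821e+01,
        1.14529574e-02,  7.81942072e-03,  1.55052641e-05]), 'position': array([0.22933112, 0.60760364, 0.23830267]), 'eef_rot': array([-176.43536323,   89.89538388, -107.11197507]), 'wrist_force': array([0.09090847, 0.17331724, 0.63704944]), 'torque': array([-0.05686901,  0.01296368, -0.02861569]), 'grip_width': 0.08514969511667084} 0.008
top [[509.59307929   0.         319.19897191]
 [  0.         509.59307929 198.14567173]
 [  0.           0.           1.        ]] [[-0.005  0.982 -0.189  0.297]
 [-1.    -0.01  -0.028 -0.081]
 [-0.03   0.188  0.982  1.226]
 [ 0.     0.     0.     1.   ]] dict_keys(['img', 'depth', 'K', 'world_from_camera'])
side [[462.62000098   0.         321.43497353]
 [  0.         462.62000098 204.48360272]
 [  0.           0.           1.        ]] [[ 0.886  0.352 -0.304  0.267]
 [-0.464  0.684 -0.562 -0.583]
 [ 0.01   0.639  0.769  0.826]
 [ 0.     0.     0.     1.   ]] dict_keys(['img', 'depth', 'K', 'world_from_camera'])
```

View pics/top0.png

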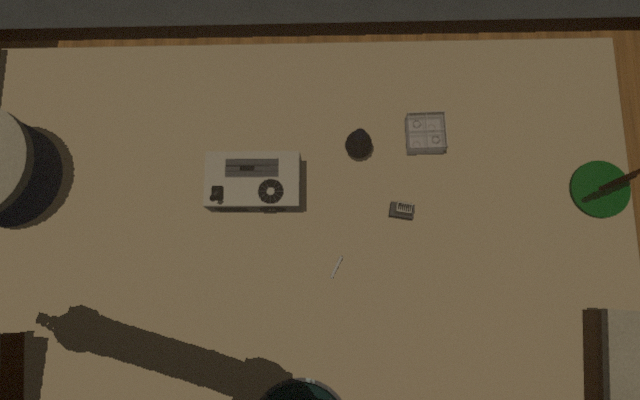

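View pics/side0.png

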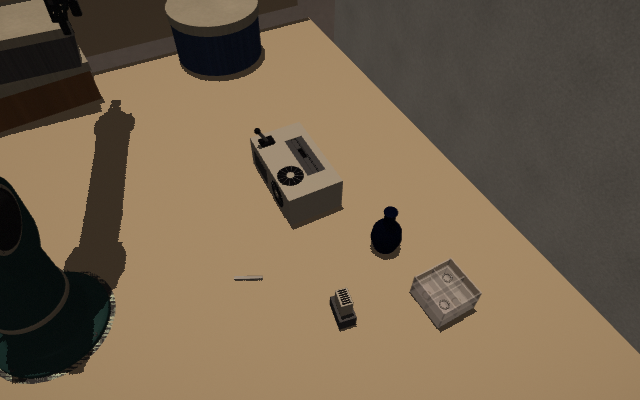

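The top view shows the freshener at about (252,180), its switch at (217,193), the groove at (252,168) with a dark slot near (247,168), and the refill at (402,210). The vase is at (359,144), the ring box at (426,133) and the tie bar at (337,267). The side view agrees.

```bash
cat > h.py <<'E'
import numpy as np,cv2
def cloud(c):
    d=c["depth"];K=c["K"];v,u=np.indices(d.shape)
    p=np.stack([(u-K[0,2])/K[0,0]*d,-(v-K[1,2])/K[1,1]*d,-d],-1)
    T=c["world_from_camera"];P=p@T[:3,:3].T+T[:3,3];P[d==0]=np.nan
    return P
def proj(c,p):
    T=np.linalg.inv(c["world_from_camera"]);q=T[:3,:3]@np.array(p)+T[:3,3];K=c["K"]
    return K[0,0]*q[0]/-q[2]+K[0,2],K[1,1]*-q[1]/-q[2]+K[1,2]
def onplane(c,u,v,z):
    K=c["K"];T=c["world_from_camera"];r=T[:3,:3]@np.array([(u-K[0,2])/K[0,0],-(v-K[1,2])/K[1,1],-1.]);o=T[:3,3]
    return o+r*(z-o[2])/r[2]
def rect(P,m):
    q=P[m][:,:2].astype(np.float32)*1000
    (c,s,a)=cv2.minAreaRect(q);return np.round(c,1),np.round(s,1),round(a,2),len(q),np.round(np.median(P[m],0)*1000,1)
E
python3 - <<'E'
from h import *
for n,W in(("top",dict(fr=(195,145,310,215),re=(380,195,425,225),va=(335,120,380,165),rb=(400,105,455,160),tb=(325,250,350,285))),("side",dict(fr=(245,120,350,230),re=(325,283,362,333),va=(365,200,410,262),rb=(405,255,485,330),tb=(225,268,270,288)))):
    c=dict(np.load(f"pics/{n}0.npz"));P=cloud(c)
    print(n,"table z",np.nanmedian(P[230:250,150:350,2]))
    for k,(a,b,e,f) in W.items():
        S=P[b:f,a:e];z=S[...,2]
        if k=="fr":
            m=(z>.079)&(z<.09);print(k,rect(S,m)); 
            m=(z>.115);print("sw",m.sum(),S[m].mean(0) if m.any() else 0)
            m=(z>.068)&(z<.0775); print("below",m.sum())
        elif k=="re":
            print("grip",rect(S,(z>.062)),"cradle",rect(S,(z>.022)&(z<.038)))
            print(np.unique((z*1000)[z>.02].round(-0),return_counts=True))
        else: print(k,rect(S,z>.004 if k!="tb" else z>.003),np.nanmax(z))
for n,(x0,y0,x1,y1) in(("top",(195,140,310,220)),("side",(240,115,350,230))):
    im=cv2.imread(f"pics/{n}0.png")
    cv2.imwrite(f"pics/{n}c.png",cv2.convertScaleAbs(cv2.resize(im[y0:y1,x0:x1],None,fx=5,fy=5,interpolation=cv2.INTER_CUBIC),alpha=1.3))
a=cv2.imread("pics/topc.png");b=cv2.imread("pics/sidec.png")
b=b[:400]
cv2.imwrite("pics/both.png",np.vstack([a[:,:550],b[:, :550]])[:800:1][:, :])
E
```

```text
top table z 8.989552373273035e-06
fr (array([565.6, 108.8]), array([220.7, 131.7]), 89.63, 4912, array([563.1, 104.5,  83.7]))
sw 33 [0.51133096 0.18554452 0.12955683]
below 192
grip (array([ 496.9, -242.2]), array([35.7, 24.1]), 80.24, 174, array([ 496.5, -241.9,   69.4])) cradle (array([ 496.6, -242.4]), array([56.2, 33.9]), 80.09, 161, array([ 488.1, -229.9,   29.7]))
(array([21., 22., 23., 24., 25., 26., 27., 28., 29., 30., 31., 32., 33.,
       34., 35., 38., 39., 40., 41., 42., 43., 45., 46., 47., 51., 52.,
       54., 55., 56., 57., 58., 59., 61., 62., 63., 64., 66., 67., 68.,
       69., 70., 71., 72., 73., 74., 75., 76.]), array([ 4,  3,  1,  1,  7, 12,  6, 18, 28, 21, 33, 11,  8,  6,  5,  1,  1,
        2,  1,  3,  2,  2,  1,  4,  3,  1,  2,  5,  1,  1,  2,  2,  1,  3,
        3,  2,  9, 21, 21, 33, 27, 26, 14,  8,  2,  3,  3]))
va (array([ 673.9, -140.1]), array([104.1, 113.5]), 89.59, 657, array([ 647.4, -140.1,   65.6])) 0.11972144672248919
rb (array([ 698.9, -314.5]), array([134.5, 138. ]), 89.2, 1789, array([ 684.7, -304.6,   34.9])) 0.06664571491743243
tb (array([365.
[... 688 characters left out ...]
      59., 60., 61., 62., 63., 64., 65., 66., 67., 68., 69., 70., 71.,
       72., 73., 74., 75.]), array([ 5,  5, 14,  7,  5, 11,  8,  9, 29, 32, 50, 46, 23, 12,  4,  3,  2,
        5,  2,  5,  6,  3,  5,  5,  6,  6,  6,  4,  6,  4,  6,  5,  3,  5,
        5,  5,  5,  8,  2,  8,  3,  4,  5,  3,  4,  4,  6,  8, 27, 57, 63,
       48, 23, 10,  1,  1]))
va (array([ 665.7, -114.2]), array([158.4,  63.3]), 76.95, 1030, array([ 650.2, -153.7,   63.4])) 0.11861617595509055
rb (array([ 694.5, -293.1]), array([163.4, 139. ]), 59.12, 2962, array([ 686.8, -308.5,   37.5])) 0.06349298259764491
tb (array([360.4, -81.4]), array([40.7, 77.3]), 58.36, 112, array([365.9, -85.7,   6.3])) 0.010327487509534938
```

View pics/topc.png

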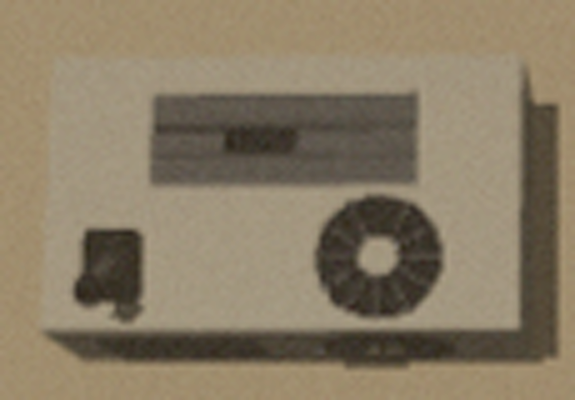

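Slot spotted at crop x 225–298, y 128–153, so it's well left (+y) of the groove's middle. Next I'll compute the slot and the tool axes.

```bash
cat >> h.py <<'E'
from scipy.spatial.transform import Rotation as Ro
def go(p,th,n=1):
    """delta (tool axes) to TCP p (m), tool x down, tool z along world heading th deg"""
    from workcell import read_state
    s=read_state();R=Ro.from_euler("xyz",s["eef_rot"],degrees=True)
    x=np.array([0,0,-1.]);z=np.array([np.cos(np.radians(th)),np.sin(np.radians(th)),0]);y=np.cross(z,x)
    T=Ro.from_matrix(np.stack([x,y,z],1))
    M=R.as_matrix()
    print("t",round(s["clock"],2),"pos",s["position"].round(4),"F",s["wrist_force"].round(1),"zhead",round(np.degrees(np.arctan2(M[1,2],M[0,2])),2),"q",s["joints"].round(1),"w",round(s["grip_width"],4))
    print("shift",(M.T@(np.array(p)-s["position"])).round(4),"rot",(R.inv()*T).as_rotvec().round(4))
E
python3 - <<'E'
from h import *
for n,e in(("top",((240,168.1),(254.6,168.1),(225.4,168),(278.6,168))),):
    c=dict(np.load(f"pics/{n}0.npz"))
    print([onplane(c,u,v,.08).round(4) for u,v in e])
c=dict(np.load("pics/side0.npz"));g=c["img"].mean(2)
for y in range(100,132,4): print(y,[int(g[int(round(v)),int(round(u))]) for u,v in [proj(c,[.5925,y/1000,.08])]],end=" ")
print()
for n in("top","side"):
    c=dict(np.load(f"pics/{n}0.npz"));g=c["img"].mean(2).astype(np.float32)
    ys=np.arange(60,170,2)/1000
    uv=np.array([proj(c,[.5915,y,.08]) for y in ys],np.float32)
    print(n,dict(zip((ys*1000).astype(int).tolist(),cv2.remap(g,uv[:,:1],uv[:,1:],cv2.INTER_LINEAR)[:,0].astype(int).tolist())))
go([.38,.35,.235],-10);go([.38,.35,.235],170)
E
```

```text
[array([0.5908, 0.1363, 0.08  ]), array([0.5904, 0.1022, 0.08  ]), array([0.5915, 0.1705, 0.08  ]), array([0.59  , 0.0462, 0.08  ])]
100 [54] 104 [29] 108 [8] 112 [9] 116 [9] 120 [6] 124 [8] 128 [9] 
top {60: 65, 62: 66, 64: 65, 66: 64, 68: 66, 70: 67, 72: 66, 74: 66, 76: 65, 78: 65, 80: 67, 82: 68, 84: 67, 86: 67, 88: 68, 90: 67, 92: 67, 94: 67, 96: 67, 98: 67, 100: 67, 102: 63, 104: 51, 106: 41, 108: 40, 110: 40, 112: 40, 114: 40, 116: 40, 118: 38, 120: 41, 122: 36, 124: 38, 126: 38, 128: 37, 130: 39, 132: 41, 134: 32, 136: 32, 138: 52, 140: 64, 142: 66, 144: 65, 146: 67, 148: 65, 150: 68, 152: 66, 154: 63, 156: 62, 158: 63, 160: 69, 162: 70, 164: 67, 166: 65, 168: 66}
side {60: 54, 62: 54, 64: 54, 66: 54, 68: 54, 70: 54, 72: 54, 74: 54, 76: 54, 78: 54, 80: 54, 82: 54, 84: 54, 86: 54, 88: 54, 90: 54, 92: 54, 94: 54, 96: 54, 98: 54, 100: 54, 102: 52, 104: 33, 106: 12, 108: 10, 110: 9, 112: 9, 114: 9, 116: 9, 118: 8, 120: 8, 122: 8, 124: 8, 126: 8, 128: 7, 130: 3, 132: 2, 134: 8, 136: 19, 138: 37, 140: 49, 142: 53, 144: 53, 146: 54, 148: 54, 150: 53, 152: 53, 154: 53, 156: 53, 158: 54, 160: 53, 162: 53, 164: 53, 166: 54, 168: 53}
t 0.1 pos [0.2294 0.6077 0.2384] F [-0.7 -0.3 -0.1] zhead 69.33 q [-71.8  26.8  -0.7  91.9   0.3  61.4  -3.2] w 0.0853
shift [ 0.0038 -0.2319 -0.1879] rot [ 1.3845e+00 -1.2000e-03  1.2000e-03]
t 0.1 pos [0.2294 0.6077 0.2384] F [-0.7 -0.3 -0.1] zhead 69.33 q [-71.8  26.8  -0.7  91.9   0.3  61.4  -3.2] w 0.0853
shift [ 0.0038 -0.2319 -0.1879] rot [-1.7571e+00 -1.2000e-03 -1.3000e-03]
```

Emit:
send_rows(steps=[0,-0.031,-0.025,0.12,0,0,1,0,-0.062,-0.05,0.24,0,0,1,0,-0.093,-0.075,0.36,0,0,1,0,-0.124,-0.1,0.48,0,0,1,0,-0.155,-0.125,0.6,0,0,1], squeeze=25)

```text
clock: 0.6
position: [0.3309, 0.4348, 0.239]
eef_rot: [-159.7, 90.0, -125.1]
wrist_force: [0.1, -0.2, 0.6]
grip_width: 0.0855
```

```bash
python3 -c "
from h import *
go([.46,.12,.235],-10);go([.4985,-.2425,.2],-10)"
```

```text
t 0.6 pos [0.3309 0.4348 0.239 ] F [ 0.1 -0.2  0.6] zhead 34.66 q [-63.6  16.7   8.9 107.   -3.1  56.5 -18.7] w 0.0855
shift [ 0.0041 -0.3323 -0.0728] rot [ 7.795e-01 -4.000e-04  4.000e-04]
t 0.6 pos [0.3309 0.4348 0.239 ] F [ 0.1 -0.2  0.6] zhead 34.66 q [-63.6  16.7   8.9 107.   -3.1  56.5 -18.7] w 0.0855
shift [ 0.0392 -0.6524 -0.2473] rot [ 7.795e-01 -4.000e-04  4.000e-04]
```

Emit:
send_rows(steps=[0,-0.048,-0.01,0.12,0,0,1,0,-0.096,-0.02,0.24,0,0,1,0,-0.144,-0.03,0.36,0,0,1,0,-0.192,-0.04,0.48,0,0,1,0,-0.24,-0.055,0.6,0,0,1])

```text
clock: 1.1
position: [0.4233, 0.2067, 0.2393]
eef_rot: [31.4, 90.0, 31.7]
wrist_force: [1.3, 0.1, 0.5]
grip_width: 0.0853
```

```bash
python3 -c "
from h import *
go([.4985,-.2425,.2],-10)"
```

```text
t 1.1 pos [0.4233 0.2067 0.2393] F [1.3 0.1 0.5] zhead 0.29 q [-49.8   9.1  21.9 117.3  -4.2  54.3 -25.4] w 0.0853
shift [ 0.0392 -0.4496  0.0729] rot [ 0.1797  0.0004 -0.0003]
```

Emit:
send_rows(steps=[0,-0.048,0.008,0.04,0,0,1,0,-0.096,0.016,0.08,0,0,1,0,-0.144,0.024,0.12,0,0,1,0,-0.192,0.032,0.15,0,0,1,0,-0.24,0.04,0.18,0,0,1])

```text
clock: 1.6
position: [0.4649, -0.0329, 0.2393]
eef_rot: [70.5, 90.0, 60.7]
wrist_force: [1.0, 0.5, 0.2]
grip_width: 0.0851
```

```bash
python3 -c "
from h import *
go([.4985,-.2425,.15],-10)"
```

```text
t 1.6 pos [ 0.4649 -0.0329  0.2393] F [1.  0.5 0.2] zhead -9.8 q [-30.8   8.9  34.2 118.5  -6.2  54.2  -3. ] w 0.0851
shift [ 0.0892 -0.2009  0.0688] rot [ 0.0035  0.0002 -0.0006]
```

Emit:
send_rows(steps=[0.01,-0.045,0.015,0.004,0,0,1,0.02,-0.09,0.03,0.004,0,0,1,0.035,-0.135,0.045,0.004,0,0,1,0.06,-0.18,0.06,0.004,0,0,1,0.089,-0.201,0.069,0.004,0,0,1])

```text
clock: 2.1
position: [0.4994, -0.2452, 0.1503]
eef_rot: [-34.7, 89.8, -44.8]
wrist_force: [0.4, 0.3, 1.3]
grip_width: 0.0851
```

```bash
python3 -c "
from h import *
from workcell import *
go([.4985,-.2425,.046],-10)
c=camera('side');np.savez('pics/s1.npz',**c)
cv2.imwrite('pics/s1.png',cv2.resize(c['img'][180:340,260:460,::-1],None,fx=4,fy=3.5))
c=camera('top');P=cloud(c);S=P[185:235,370:435];z=S[...,2];print(rect(S,(z>.062)&(z<.08)))
go([.4985,-.2425,.046],-10)
"
```

```text
t 2.1 pos [ 0.4994 -0.2452  0.1503] F [0.4 0.3 1.3] zhead -10.17 q [ -5.3  27.   35.7 111.4 -20.8  47.9  31.4] w 0.0851
shift [ 0.1043  0.0027 -0.0017] rot [-0.0029  0.0029  0.002 ]
(array([0., 0.]), array([0., 0.]), 0.0, 0, array([nan, nan, nan]))
t 2.2 pos [ 0.4961 -0.2443  0.1464] F [-0.6  0.7 -1.1] zhead -10.31 q [ -5.2  27.3  35.6 111.6 -20.7  47.9  31.3] w 0.0858
shift [0.1003 0.0025 0.0027] rot [-0.0055 -0.0069  0.0023]
  return _methods._mean(a, axis=axis, dtype=dtype,
  ret = um.true_divide(
```

View pics/s1.png

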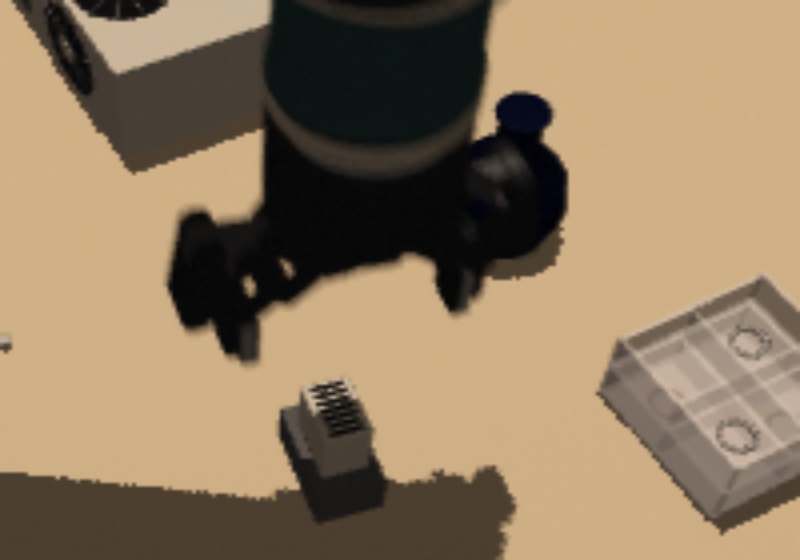

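The side view shows the open fingers above the refill, which stands at crop (338,425). The vase (520,190) and ring box are clear.

Emit:
send_rows(steps=[0.02,0.001,0,0,0,0,1,0.04,0.002,0,0,0,0,1,0.06,0.002,0,0,0,0,1,0.07,0.002,0,0,0,0,1,0.07,0.002,0,0,0,0,1])

```text
clock: 2.7
position: [0.4988, -0.2379, 0.0795]
eef_rot: [162.9, 89.9, 153.0]
wrist_force: [0.4, -0.4, 0.7]
grip_width: 0.0857
```

```bash
python3 -c "
from h import *
go([.4985,-.2425,.046],-10)
"
```

```text
t 2.7 pos [ 0.4988 -0.2379  0.0795] F [ 0.4 -0.4  0.7] zhead -9.93 q [ -2.4  33.   31.4 113.5 -25.9  40.6  35.1] w 0.0857
shift [ 0.0334 -0.0046  0.0006] rot [ 0.0013 -0.0023 -0.0007]
```

Emit:
send_rows(steps=[0.01,-0.0045,0.0005,0,0,0,1,0.02,-0.0045,0.0005,0,0,0,1,0.03,-0.0045,0.0005,0,0,0,1,0.033,-0.0045,0.0005,0,0,0,1,0.033,-0.0045,0.0005,0,0,0,1])

```text
clock: 3.2
position: [0.4987, -0.2433, 0.0466]
eef_rot: [171.8, 89.9, 161.8]
wrist_force: [-0.7, 0.7, 0.1]
grip_width: 0.0852
```

```bash
python3 -c "
from h import *
go([.4985,-.2425,.046],-10)
"
```

```text
t 3.2 pos [ 0.4987 -0.2433  0.0466] F [-0.7  0.7  0.1] zhead -9.98 q [-1.000e-01  3.620e+01  2.920e+01  1.136e+02 -2.830e+01  3.740e+01
  3.740e+01] w 0.0852
shift [ 0.0006  0.0007 -0.0003] rot [ 0.0004 -0.0012 -0.0002]
```

Emit:
send_rows(steps=[0,0,0,0,0,0,-1,0,0,0,0,0,0,-1,0,0,0,0,0,0,-1,0,0,0,0,0,0,-1,0,0,0,0,0,0,-1], squeeze=30)

```text
clock: 3.7
position: [0.4993, -0.2434, 0.0476]
eef_rot: [5.8, 90.0, -4.2]
wrist_force: [-1.1, 0.4, 1.7]
grip_width: 0.0232
```

Emit:
send_rows(steps=[0,0,0,0,0,0,-1,0,0,0,0,0,0,-1,0,0,0,0,0,0,-1,0,0,0,0,0,0,-1,0,0,0,0,0,0,-1])

```text
clock: 4.2
position: [0.4993, -0.2435, 0.0476]
eef_rot: [10.7, 90.0, 0.8]
wrist_force: [-0.2, 1.2, 5.7]
grip_width: 0.0237
```

```bash
python3 -c "
from h import *
go([.4985,-.2425,.046],-10)
"
```

```text
t 4.2 pos [ 0.4993 -0.2435  0.0476] F [-0.2  1.2  5.7] zhead -9.98 q [-1.000e-01  3.610e+01  2.920e+01  1.136e+02 -2.830e+01  3.740e+01
  3.740e+01] w 0.0237
shift [ 0.0016  0.0008 -0.001 ] rot [ 0.0004  0.0005 -0.0001]
```

Emit:
send_rows(steps=[-0.008,0,0,0,0,0,-1,-0.02,0,0,0,0,0,-1,-0.035,0,0,0,0,0,-1,-0.06,0,0,0,0,0,-1,-0.09,0,0,0,0,0,-1])

```text
clock: 4.7
position: [0.4986, -0.2433, 0.1385]
eef_rot: [-178.2, 89.9, 171.8]
wrist_force: [1.5, 0.4, -0.4]
grip_width: 0.0235
```

```bash
python3 -c "
from h import *
go([.50,-.1,.2],-0.4)
"
```

```text
t 4.7 pos [ 0.4986 -0.2433  0.1385] F [ 1.5  0.4 -0.4] zhead -9.99 q [ -4.9  28.   35.1 111.8 -21.7  46.9  32.2] w 0.0235
shift [-0.0614  0.1413 -0.0235] rot [-1.673e-01 -1.100e-03 -1.000e-04]
```

Emit:
send_rows(steps=[-0.03,0.01,-0.002,-0.03,0,0,-1,-0.05,0.04,-0.007,-0.07,0,0,-1,-0.061,0.08,-0.013,-0.11,0,0,-1,-0.061,0.12,-0.02,-0.15,0,0,-1,-0.061,0.16,-0.02,-0.167,0,0,-1])

```text
clock: 5.2
position: [0.5067, -0.081, 0.2]
eef_rot: [26.6, 89.9, 26.2]
wrist_force: [1.5, 0.7, -0.9]
grip_width: 0.0238
```

```bash
python3 -c "
from h import *
go([.5912,.1208,.19],-0.4)
"
```

```text
t 5.2 pos [ 0.5067 -0.081   0.2   ] F [ 1.5  0.7 -0.9] zhead -0.39 q [-23.4  17.8  34.5 114.9 -13.   50.9  17.7] w 0.0238
shift [0.0104 0.2024 0.0831] rot [ 0.0002  0.002  -0.001 ]
```

Emit:
send_rows(steps=[0,0.045,0.018,0,0,0,-1,0,0.09,0.036,0,0,0,-1,0,0.135,0.055,0,0,0,-1,0,0.175,0.072,0,0,0,-1,0.01,0.2,0.083,0,0,0,-1])

```text
clock: 5.7
position: [0.5932, 0.1215, 0.1905]
eef_rot: [29.1, 89.7, 29.0]
wrist_force: [-0.4, 0.0, -0.5]
grip_width: 0.0238
```

Emit:
send_rows(steps=[0,0,0,0,0,0,-1,0,0,0,0,0,0,-1,0,0,0,0,0,0,-1,0,0,0,0,0,0,-1,0,0,0,0,0,0,-1])

```text
clock: 6.2
position: [0.5915, 0.1159, 0.1889]
eef_rot: [20.3, 90.0, 19.8]
wrist_force: [-0.1, 0.6, -0.4]
grip_width: 0.0236
```

```bash
python3 -c "
from h import *
from workcell import *
c=camera('side');np.savez('pics/s2.npz',**c)
cv2.imwrite('pics/s2.png',cv2.resize(c['img'][60:240,220:380,::-1],None,fx=4.5,fy=3.3))
d=camera('top');np.savez('pics/t2.npz',**d)
go([.5912,.1205,.135],-0.4)
P=cloud(c);Q=[proj(c,[.5912,y,.08]) for y in(.103,.138)];print(Q)
"
```

```text
t 6.3 pos [0.5916 0.1163 0.1886] F [-0.2  0.2  0.7] zhead -0.48 q [-36.8  27.1  29.7 102.9 -16.2  54.2  -0.7] w 0.0234
shift [ 0.0536  0.0042 -0.0004] rot [-0.0013  0.0004 -0.0002]
[(np.float64(304.4537612568176), np.float64(157.715419785485)), (np.float64(297.7872975301219), np.float64(148.29173944270428))]
```

View pics/s2.png

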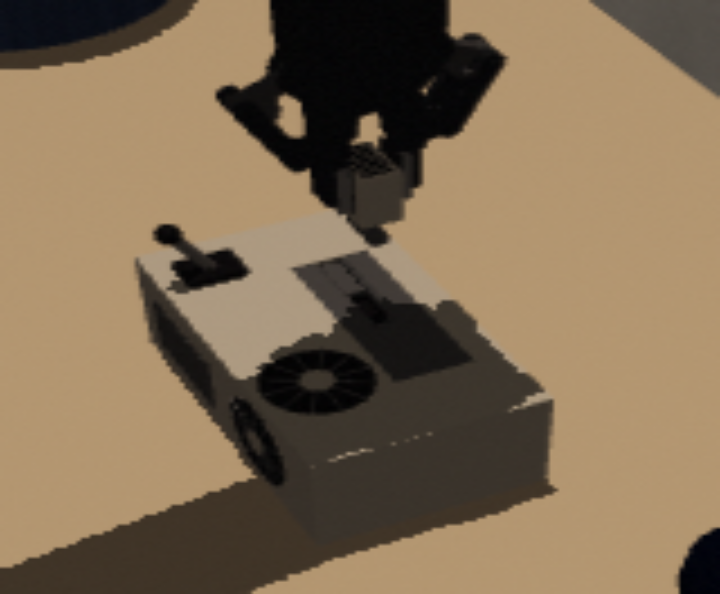

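The refill is held upright over the groove, at crop (372,190). The slot shows at crop (370,305).

```bash
python3 -c "
from h import *
c=dict(np.load('pics/s2.npz'));P=cloud(c);S=P[100:136,285:320];z=S[...,2]
g=c['img'][100:136,285:320].mean(2)
m=(z>.165)&(z<.205)&(S[...,1]<.112)&(S[...,0]>.57)&(S[...,0]<.615)
q=S[m]
print(m.sum(),np.percentile(q,[2,25,50,75,98],axis=0).round(4))
print((S[14:34:3,6:30:2]*1000)[...,0].round(0));print((S[14:34:3,6:30:2]*1000)[...,1].round(0));print((S[14:34:3,6:30:2]*1000)[...,2].round(0));print(g[14:34:3,6:30:2].round(0))
"
```

```text
198 [[0.5716 0.0972 0.1739]
 [0.5803 0.0989 0.1841]
 [0.5886 0.1004 0.1912]
 [0.5975 0.1045 0.1983]
 [0.6142 0.1093 0.2047]]
[[566. 571. 573. 577. 582. 585. 587. 592. 598. 602. 609. 615.]
 [566. 571. 573. 577. 580. 584. 589. 592. 598. 602. 610. 717.]
 [567. 570. 573. 578. 581. 584. 589. 593. 597. 602. 707. 712.]
 [653. 658. 573. 578. 580. 583. 588. 592. 597. 602. 700. 706.]
 [608. 613. 616. 588. 580. 584. 587. 593. 597. 602. 695. 700.]
 [604. 608. 612. 617. 587. 589. 593. 676. 681. 686. 691. 695.]
 [600. 604. 608. 612. 617. 587. 589. 593. 675. 678. 685. 689.]]
[[110. 110. 105. 105. 103. 101.  97.  98.  99.  99. 103. 107.]
 [110. 111. 105. 104. 102.  99. 100.  98. 101.  99. 104. 308.]
 [112. 109. 106. 107. 103. 100. 100. 100.  99.  99. 300. 298.]
 [313. 311. 107. 107. 102.  98. 100.  98.  99.  99. 286. 286.]
 [210. 209. 205. 129. 102. 100.  97. 101.  99. 100. 276. 273.]
 [201. 200. 197. 196. 118. 112. 110. 275. 273. 270. 268. 264.]
 [194. 191. 188. 185. 185. 109. 102. 100. 261. 255. 257. 253.]]
[[211. 209. 212. 211. 210. 210. 213. 210. 207. 205. 200. 195.]
 [203. 201. 204. 203. 204. 205. 202. 202. 198. 198. 191.   1.]
 [193. 194. 196. 193. 194. 195. 193. 192. 191. 190.  -0.  -1.]
 [ -0.  -0. 186. 185. 188. 189. 186. 186. 184. 181.   3.   0.]
 [ 85.  85.  86. 156. 179. 179. 180. 175. 175. 172.   2.   2.]
 [ 85.  84.  85.  84. 156. 160. 160.  -1.  -1.  -1.  -1.  -0.]
 [ 83.  83.  84.  85.  83. 154. 159. 159.   0.   4.  -1.   0.]]
[[  6.   5.  35.  35.  53.  54.  53.  51.  51.  47.  26.  48.]
 [  6.   7.  35.  35.  50.  51.  50.  51.  51.  45.  69. 146.]
 [ 12.   6.  26.  34.  49.  50.  51.  51.  51.  73. 146. 147.]
 [148. 146.  34.  35.  48.  50.  51.  51.  51.  79. 146. 147.]
 [152. 152. 151.  21.  49.  51.  51.  51.  52. 102. 147. 147.]
 [151. 151. 152. 150.  21.  30.  19. 116. 147. 148. 147. 146.]
 [152. 152. 152. 152. 151.  21.  19.  27. 149. 147. 148. 147.]]
```

Emit:
send_rows(steps=[0.015,0.002,0.001,0,0,0,-1,0.03,0.0034,0.001,0,0,0,-1,0.045,0.0034,0.001,0,0,0,-1,0.06,0.0034,0.001,0,0,0,-1,0.06,0.0034,0.001,0,0,0,-1])

```text
clock: 6.8
position: [0.5906, 0.12, 0.1251]
eef_rot: [-159.7, 89.7, -160.2]
wrist_force: [-0.3, 0.1, 0.0]
grip_width: 0.0235
```

```bash
python3 -c "
from h import *
go([.5925,.1197,.1166],-0.4)
"
```

```text
t 6.8 pos [0.5906 0.12   0.1251] F [-0.3  0.1  0. ] zhead -0.41 q [-35.3  32.   27.5 104.9 -19.2  48.    1.3] w 0.0235
shift [ 0.0084 -0.0003  0.0019] rot [-0.0001 -0.0052  0.0019]
```

Emit:
send_rows(steps=[0,0,0.0018,0,0,0,-1,0,0,0.0018,0,0,0,-1,0.002,0,0.0018,0,0,0,-1,0.004,0,0.0018,0,0,0,-1,0.004,0,0.0018,0,0,0,-1])

```text
clock: 7.3
position: [0.5943, 0.1205, 0.1243]
eef_rot: [71.4, 90.0, 71.0]
wrist_force: [-0.4, 0.4, -0.7]
grip_width: 0.0236
```

```bash
python3 -c "
from h import *
go([.5925,.1197,.1166],-0.4)
"
```

```text
t 7.3 pos [0.5943 0.1205 0.1243] F [-0.4  0.4 -0.7] zhead -0.4 q [-35.1  32.3  27.4 104.7 -19.4  47.7   1.5] w 0.0236
shift [ 0.0077 -0.0008 -0.0018] rot [ 0.      0.0001 -0.0002]
```

Emit:
send_rows(steps=[0.001,-0.0007,-0.0015,0,0,0,-1,0.003,-0.0007,-0.0015,0,0,0,-1,0.005,-0.0007,-0.0015,0,0,0,-1,0.007,-0.0007,-0.0015,0,0,0,-1,0.007,-0.0007,-0.0015,0,0,0,-1])

```text
clock: 7.8
position: [0.5927, 0.1197, 0.1169]
eef_rot: [-161.7, 90.0, -162.1]
wrist_force: [-0.5, 0.1, 0.0]
grip_width: 0.0233
```

```bash
python3 -c "
from h import *
go([.5925,.1197,.1126],-0.4)
"
```

```text
t 7.8 pos [0.5927 0.1197 0.1169] F [-0.5  0.1  0. ] zhead -0.4 q [-34.9  32.7  27.1 105.1 -19.7  46.9   1.8] w 0.0233
shift [ 0.0043 -0.     -0.0002] rot [-0.0001 -0.0006  0.0002]
```

No contact force at floor level. I'll go on down through the slot.

Emit:
send_rows(steps=[0.001,0,0,0,0,0,-1,0.002,0,0,0,0,0,-1,0.003,0,0,0,0,0,-1,0.004,0,0,0,0,0,-1,0.004,0,0,0,0,0,-1])

```text
clock: 8.3
position: [0.5928, 0.1197, 0.1132]
eef_rot: [-166.5, 90.0, -166.9]
wrist_force: [0.8, 0.3, -0.5]
grip_width: 0.0231
```

```bash
python3 -c "
from h import *
go([.5925,.1197,.1035],-0.4)
"
```

```text
t 8.3 pos [0.5928 0.1197 0.1132] F [ 0.8  0.3 -0.5] zhead -0.4 q [-34.8  33.   27.  105.2 -19.9  46.5   1.9] w 0.0231
shift [ 0.0097 -0.     -0.0003] rot [-0.0001 -0.0002  0.    ]
```

Emit:
send_rows(steps=[0.002,0,0,0,0,0,-1,0.004,0,0,0,0,0,-1,0.006,0,0,0,0,0,-1,0.007,0,0,0,0,0,-1,0.007,0,0,0,0,0,-1])

```text
clock: 8.8
position: [0.5929, 0.1198, 0.1065]
eef_rot: [76.7, 90.0, 76.3]
wrist_force: [-0.9, -0.7, 3.3]
grip_width: 0.0237
```

```bash
python3 -c "
from h import *
go([.5925,.1197,.1035],-0.4)
"
```

```text
t 8.8 pos [0.5929 0.1198 0.1065] F [-0.9 -0.7  3.3] zhead -0.41 q [-34.5  33.6  26.7 105.3 -20.3  45.8   2.2] w 0.0237
shift [ 0.003  -0.0001 -0.0004] rot [-0.0001  0.     -0.0002]
```

Emit:
send_rows(steps=[0.001,0,0,0,0,0,-1,0.002,0,0,0,0,0,-1,0.003,0,0,0,0,0,-1,0.0035,0,0,0,0,0,-1,0.0035,0,0,0,0,0,-1])

```text
clock: 9.3
position: [0.5929, 0.1197, 0.1029]
eef_rot: [47.9, 90.0, 47.5]
wrist_force: [-1.4, 0.4, 5.2]
grip_width: 0.0232
```

Emit:
send_rows(steps=[0,0,0,0.08,0,0,-1,0,0,0,0.16,0,0,-1,0,0,0,0.24,0,0,-1,0,0,0,0.32,0,0,-1,0,0,0,0.4,0,0,-1])

```text
clock: 9.8
position: [0.5938, 0.1198, 0.1033]
eef_rot: [29.6, 89.9, 6.1]
wrist_force: [-0.0, -0.2, 5.8]
grip_width: 0.0236
```

```bash
python3 -c "
from h import *
go([.592,.1203,.103],-90.4)
from workcell import *;print(read_state()['torque'])
"
```

```text
t 9.8 pos [0.5938 0.1198 0.1033] F [-0.  -0.2  5.8] zhead -23.51 q [-38.6  35.1  32.4 105.6 -25.1  46.4 -16.8] w 0.0236
shift [ 0.0003 -0.0003 -0.0019] rot [ 1.1675e+00  1.0000e-03 -2.1000e-03]
[0.0539202  0.05130041 0.01172678]
```

Emit:
send_rows(steps=[0,0,-0.0005,0.1,0,0,-1,0,0,-0.001,0.2,0,0,-1,0,0,-0.001,0.3,0,0,-1,0,0,-0.001,0.4,0,0,-1,0,0,-0.001,0.5,0,0,-1])

```text
clock: 10.3
position: [0.5929, 0.1202, 0.1034]
eef_rot: [56.6, 89.9, 4.4]
wrist_force: [0.1, 0.2, 4.8]
grip_width: 0.0235
```

```bash
python3 -c "
from h import *
go([.592,.1203,.103],-90.4)
from workcell import *;print(read_state()['torque'])
"
```

```text
t 10.3 pos [0.5929 0.1202 0.1034] F [0.1 0.2 4.8] zhead -52.2 q [-43.6  37.   39.6 106.1 -31.   48.1 -40.6] w 0.0235
shift [ 0.0004 -0.0007 -0.0006] rot [ 6.667e-01  6.000e-04 -2.300e-03]
[-0.01825502  0.02516294  0.03858266]
```

Emit:
send_rows(steps=[0,-0.0005,-0.0005,0.12,0,0,-1,0,-0.0005,-0.0005,0.25,0,0,-1,0,-0.0005,-0.0005,0.37,0,0,-1,0,-0.0005,-0.0005,0.5,0,0,-1,0,-0.0005,-0.0005,0.62,0,0,-1])

```text
clock: 10.8
position: [0.5922, 0.1202, 0.1033]
eef_rot: [87.4, 89.9, -0.4]
wrist_force: [0.0, -0.5, 6.2]
grip_width: 0.0237
```

Emit:
send_rows(steps=[0,0,0,0.03,0,0,-1,0,0,0,0.03,0,0,-1,0,0,0,0.03,0,0,-1,0,0,0,0.03,0,0,-1,0,0,0,0.03,0,0,-1])

```text
clock: 11.3
position: [0.5922, 0.1203, 0.1033]
eef_rot: [90.3, 89.9, 1.0]
wrist_force: [-0.9, -0.1, 5.9]
grip_width: 0.0235
```

```bash
python3 -c "
from h import *
go([.592,.1203,.103],-90.4)
from workcell import *;print(read_state()['torque'])
"
```

```text
t 11.3 pos [0.5922 0.1203 0.1033] F [-0.9 -0.1  5.9] zhead -89.21 q [-49.5  40.4  48.6 106.5 -38.6  51.1 -71.2] w 0.0235
shift [ 0.0003 -0.0002 -0.0001] rot [ 0.0207 -0.     -0.0021]
[ 0.05805667  0.03416161 -0.04584629]
```

Emit:
send_rows(steps=[-0.001,0,0,0.015,0,0,-1,-0.002,0,0,0.015,0,0,-1,-0.002,0,0,0.015,0,0,0.3,-0.002,0,0,0.015,0,0,0.3,-0.002,0,0,0.015,0,0,0.3])

```text
clock: 11.8
position: [0.5907, 0.1202, 0.1042]
eef_rot: [-74.5, 89.9, -164.6]
wrist_force: [-0.7, 0.7, -0.3]
grip_width: 0.0555
```

Emit:
send_rows(steps=[-0.01,0,0,0,0,0,0.3,-0.03,0,0,0,0,0,0.3,-0.05,0,0,0,0,0,0.3,-0.075,0,0,0,0,0,0.3,-0.1,0,0,0,0,0,0.3])

```text
clock: 12.3
position: [0.5911, 0.12, 0.2062]
eef_rot: [-29.8, 90.0, -119.9]
wrist_force: [-0.3, 0.9, 0.1]
grip_width: 0.0554
```

```bash
python3 -c "
from h import *
from workcell import *
c=camera('side');np.savez('pics/s3.npz',**c)
cv2.imwrite('pics/s3.png',cv2.resize(c['img'][60:240,220:380,::-1],None,fx=4.5,fy=3.3))
P=cloud(c);S=P[130:185,270:335];z=S[...,2];m=(z>.121)&(z<.136)&(S[...,0]>.56);print(rect(S,m))
go([.46,.186,.2],-90.4)
"
```

```text
(array([593.3, 117.9]), array([24.3, 36.7]), 89.34, 151, array([592.3, 115.6, 128. ]))
t 12.35 pos [0.5935 0.1199 0.2103] F [ 2.3 -1.   3.2] zhead -90.11 q [-54.5  33.   55.8 102.8 -31.2  60.7 -77.3] w 0.0556
shift [ 0.0096 -0.1337 -0.0659] rot [ 0.0051 -0.0018 -0.006 ]
```

View pics/s3.png

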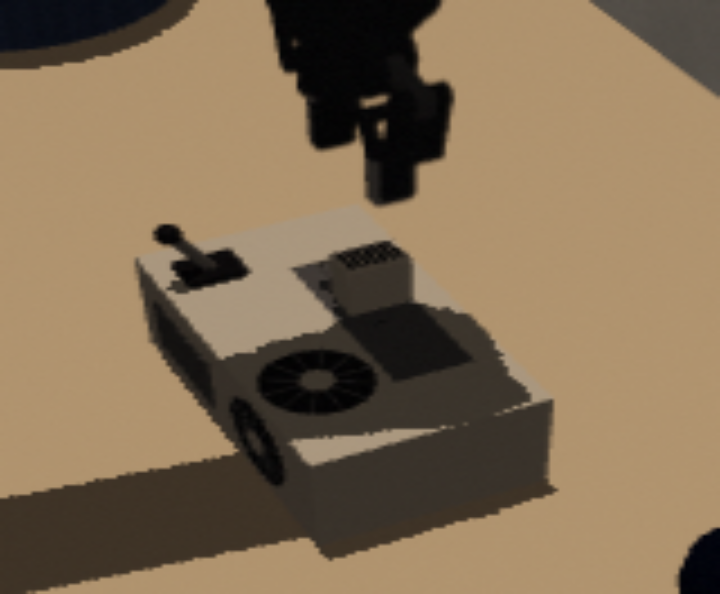

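The side view shows the refill standing alone in the groove, at crop (372,280), with its long side along x. Its top is at 128 mm, so the grip point is at 108 mm and it's locked. Now the switch, with its ball at crop (167,235).

Emit:
send_rows(steps=[0,-0.02,0.02,0,0,0,-1,0,-0.05,0.04,0,0,0,-1,0,-0.085,0.055,0,0,0,-1,0,-0.12,0.066,0,0,0,-1,0,-0.14,0.066,0,0,0,-1])

```text
clock: 12.85
position: [0.4483, 0.0526, 0.2045]
eef_rot: [-123.6, 89.8, 146.2]
wrist_force: [0.5, 1.1, 0.8]
grip_width: 0.0002
```

```bash
python3 -c "
from h import *
go([.46,.186,.12],-90.4)
"
```

```text
t 12.85 pos [0.4483 0.0526 0.2045] F [0.5 1.1 0.8] zhead -90.26 q [-66.6  17.1  66.  123.3 -20.2  51.5 -78.9] w 0.0002
shift [ 0.0847  0.0113 -0.1333] rot [ 0.0024 -0.0015  0.0023]
```

I had the sign of tool z wrong, but the space there was clear. Correcting it now.

Emit:
send_rows(steps=[0,0.004,-0.03,0,0,0,-1,0,0.006,-0.06,0,0,0,-1,0,0.008,-0.09,0,0,0,-1,0,0.01,-0.12,0,0,0,-1,0,0.011,-0.133,0,0,0,-1])

```text
clock: 13.35
position: [0.4622, 0.1901, 0.205]
eef_rot: [148.8, 90.0, 59.0]
wrist_force: [-0.3, -0.8, -0.2]
grip_width: 0.0
```

```bash
python3 -c "
from h import *
go([.47,.186,.12],-90.4)
"
```

```text
t 13.35 pos [0.4622 0.1901 0.205 ] F [-0.3 -0.8 -0.2] zhead -89.87 q [-75.7  23.   61.8 117.2 -25.1  54.1 -90.5] w 0.0
shift [0.085  0.0077 0.0042] rot [ 0.0092 -0.0005 -0.0003]
```

Emit:
send_rows(steps=[0.02,0,0.003,0,0,0,-1,0.045,0,0.003,0,0,0,-1,0.065,0,0.003,0,0,0,-1,0.083,0,0.003,0,0,0,-1,0.083,0,0.003,0,0,0,-1])

```text
clock: 13.85
position: [0.4611, 0.1829, 0.1204]
eef_rot: [-52.2, 89.8, -142.4]
wrist_force: [-0.9, -0.2, 0.1]
grip_width: 0.0001
```

```bash
python3 -c "
from h import *
go([.54,.186,.12],-90.4)
"
```

```text
t 13.85 pos [0.4611 0.1829 0.1204] F [-0.9 -0.2  0.1] zhead -90.15 q [-67.6  30.4  53.4 120.9 -34.5  45.6 -82.7] w 0.0001
shift [ 0.0001  0.0789 -0.0033] rot [0.0044 0.0024 0.0031]
```

Emit:
send_rows(steps=[0,0.015,-0.003,0,0,0,-1,0,0.03,-0.003,0,0,0,-1,0,0.045,-0.003,0,0,0,-1,0,0.058,-0.003,0,0,0,-1,0,0.066,-0.003,0,0,0,-1])

```text
clock: 14.35
position: [0.5292, 0.187, 0.1225]
eef_rot: [116.3, 90.0, 26.2]
wrist_force: [-2.9, 0.2, -1.2]
grip_width: 0.0001
```

Emit:
send_rows(steps=[0,0.001,0,0,0,0,-1,0,0.002,0,0,0,0,-1,0,0.003,0,0,0,0,-1,0,0.004,0,0,0,0,-1,0,0.005,0,0,0,0,-1])

```text
clock: 14.85
position: [0.5329, 0.1871, 0.1216]
eef_rot: [-67.5, 90.0, -157.6]
wrist_force: [-1.6, -1.1, -0.3]
grip_width: 0.0
```

```bash
python3 -c "
from h import *
go([.54,.186,.12],-90.4)
"
```

```text
t 14.85 pos [0.5329 0.1871 0.1216] F [-1.6 -1.1 -0.3] zhead -90.07 q [-60.7  35.9  51.  111.6 -36.4  50.2 -80.5] w 0.0
shift [0.0016 0.0071 0.0011] rot [0.0058 0.0003 0.0008]
```

Still a light force, so I'll push a few mm more towards the stop.

Emit:
send_rows(steps=[0,0.001,0,0,0,0,-1,0,0.002,0,0,0,0,-1,0,0.003,0,0,0,0,-1,0,0.003,0,0,0,0,-1,0,0.003,0,0,0,0,-1])

```text
clock: 15.35
position: [0.5339, 0.1871, 0.1212]
eef_rot: [-89.8, 89.7, -179.8]
wrist_force: [-8.2, -1.8, 4.4]
grip_width: -0.0
```

Emit:
send_rows(steps=[0,-0.02,0,0,0,0,-1,-0.01,-0.045,0,0,0,0,-1,-0.04,-0.07,0,0,0,0,-1,-0.08,-0.09,0,0,0,0,-1,-0.1,-0.09,0,0,0,0,-1])

```text
clock: 15.85
position: [0.4455, 0.188, 0.2236]
eef_rot: [166.8, 89.8, 76.8]
wrist_force: [0.9, 0.1, 0.3]
grip_width: 0.0
```

```bash
python3 -c "
from h import *
from workcell import *
c=camera('side');np.savez('pics/s4.npz',**c)
cv2.imwrite('pics/s4.png',cv2.resize(c['img'][60:240,220:380,::-1],None,fx=4.5,fy=3.3))
P=cloud(c);S=P[130:185,270:335];z=S[...,2];m=(z>.121)&(z<.136)&(S[...,0]>.57)&(S[...,1]<.16);print(rect(S,m))
S=P[110:160,235:310];z=S[...,2];m=(z>.118)&(z<.14)&(S[...,1]>.17);print(m.sum(),S[m].mean(0))
go([.54,.186,.12],-90.4)
"
```

```text
(array([593.4, 118.3]), array([25.2, 36.1]), 89.54, 153, array([591.6, 115.3, 127.7]))
34 [0.551836   0.18384954 0.12696664]
t 15.9 pos [0.4481 0.1886 0.226 ] F [ 2.3 -1.   2.7] zhead -90.05 q [-80.4  19.2  65.3 118.1 -21.7  55.2 -93.8] w -0.0003
shift [0.1064 0.0913 0.0031] rot [ 0.0061 -0.0056 -0.0052]
```

View pics/s4.png

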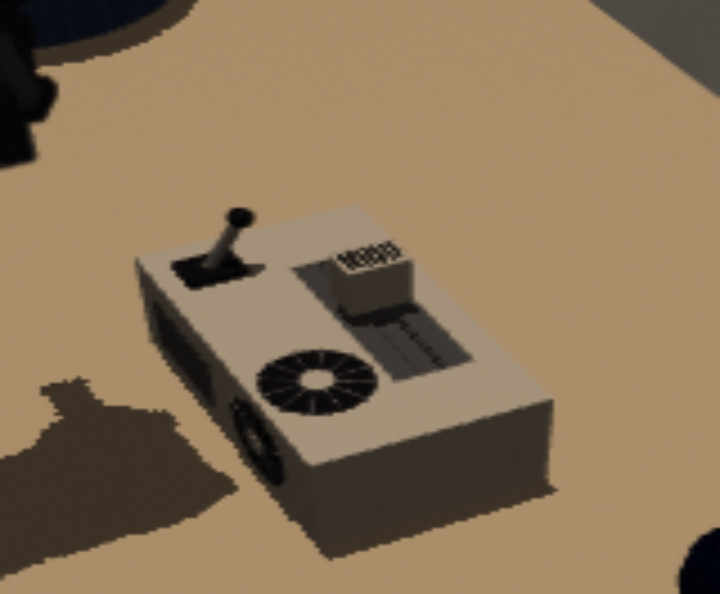

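The switch leans back: its ball at crop (240,217) moved about 38–40 mm to x≈0.552. The refill is still square and locked, with its top at 127.7 mm, and the arm is clear.

```bash
python3 -c "
from workcell import *
print(sign_off())"
```

```text
the job is handed in; nothing more can be done
None
```

The refill is locked in the freshener and the switch is flipped to on. I handed the job in at about 16 s on the robot's clock; no verdict is reported.

- **Refill:** I found the slot by sight, about 12 mm to the left of the groove's middle. The foot dropped through without touching the edges. I pushed it lightly against the spring (wrist force about 6 N at most) and turned it 90° clockwise. After I let go, its top measured 128 mm above the shelf, so the grip point is at about 108 mm. The bar is within about 1° of square across the groove.
- **Switch:** I pushed it over with the shut fingers until it met the stop, with about 8 N at the end. The ball moved back about 38–40 mm to x ≈ 0.552, which matches fully on.
- **Other checks:** The arm ended clear of everything. I didn't re-measure the vase, ring box or tie bar at the end, but the arm never went near them.
- **Disagreements:** The two cameras differed by 2–3 mm in x, so I used values between them. After releasing the refill, one move in open air went the wrong way along y because of a sign slip. It touched nothing, and I corrected it.

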